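# Close the parts cabinet's sliding glass door past its spring catch

## Task

The parts cabinet's glass door stands open behind its spring catch. Press the catch's thumb plate fully down with a fingertip and, holding it down, push the door by its upright pull past the catch, then on until it is fully shut and the catch springs up behind it. Only push: do not pinch the pull, do not slam the glass, and leave the loose reel parts where they lie.

Things in the scene. Friction and masses are not known exactly. Their poses are not given: they have to be found in the camera images.
- cabinet: white parts cabinet, fixed, 470 mm wide (y), 170 deep (x), 200 high, origin under its centre. x points from the glass front to the back, y along the front from the parked door to the open half (the way the door shuts). A track runs along its top front edge; nothing stands above it. The loose parts on its top keep 35 mm or more behind the thumb plate's middle.
- head_lead (a point): leading (+y) end of the door's aluminium head, middle of its underside, 210 mm above the counter. The head, 190 mm long to -y, 36 mm wide (x) and 14 mm high, runs along the track and carries the glass in front of the cabinet.
- door (a joint): travel of the door along the cabinet's y, m: 0 fully open, 0.240 fully shut on its rubber stop. The raised catch blocks it at 0.034; it starts at 0 to 0.032. Once the catch has been held down until about 0.037 the head itself keeps it down; beyond 0.236 it springs up behind the head. The door stays where it is left and takes 1.5 to 5 N to push.
- pull_face (a point): point to push on, towards +y: on the -y face of the door's black upright pull, a fin 10 mm thick (y) on the door's head that reaches back over the thumb plate. The fin reaches 12 mm above and 12 mm below this point, 20 mm further to the back (+x) and 61 mm to the front. Its lower edge is 6 mm above the raised plate.
- thumb_plate (a point): centre of the top of the catch's steel thumb plate, 36 mm (x) by 85 mm (y), level, 240 mm above the counter when up, 10 mm behind the door's head. When the door rests on the raised catch the face of the pull is 7 mm further to +y than this point, so a fingertip just behind the pull is over the plate; a door further open must first be pushed up to the catch.
- catch (a joint): how far the catch is pressed down, m: 0 up, 0.012 fully down. Its steel tongue across the track, 52 mm to +y of the plate's centre, goes down with the plate and lets the door pass from 0.009. The spring takes 3.3 N to start, 7.3 N fully down, and lifts it again. It may be pressed anywhere on the plate; a fingertip may slide along it.
- side_plate_c (a point): green baitcaster side plate, an oval dish 63 x 52 x 13 mm, lying on the counter in front of the cabinet; point at its middle, half-way up
- spool_shaft_c (a point): stainless spool shaft 90 mm long and 6 to 12 mm thick, lying on the counter in front of the cabinet; point at its middle
- knob0_c (a point): black drag knob, 38 mm across and 17 mm high, lying on the counter; point at its middle
- knob1_c (a point): black drag knob like the first, lying on the counter; point at its middle
- knob2_c (a point): black drag knob like the first, lying on the cabinet's top behind the track; point at its middle
- cork_grip_c (a point): cork handle grip, 31 mm across and 36 mm high, standing on the cabinet's top behind the track; point at its middle
- reel_foot_c (a point): nickel reel foot, 62 x 15 x 14 mm, lying on the cabinet's top behind the track; point at its middle

How it is judged:
On the way, in this order (a step that is already met when the one before it is completed fails the run):
1. a finger holds the catch down while the door is still in front of it (value of joint catch above 0.009 m and contact force between the fingers and catch above 0.5 N and value of joint door below 0.036 m), for 0.05 s.
2. the door's head passes over the catch with the finger still holding it down (value of joint door above 0.037 m and value of joint catch above 0.0075 m and contact force between the fingers and catch above 0.3 N), for 0.02 s.
At the end, for the whole second after the job is handed in: the door is shut to within 6 mm of its stop and at rest, and the catch has sprung up behind it (within 3 mm of fully up) (value of joint door above 0.234 m and value of joint catch below 0.003 m and velocity of joint door between -0.02 and 0.02 m/s); the robot touches nothing.
It fails at once if a loose reel part is moved by more than 15 mm or picked up (distance of any of side_plate_c, spool_shaft_c, knob0_c, knob1_c, knob2_c, cork_grip_c, reel_foot_c from where it was at the start of the episode above 0.015 m).
It fails at once if the door's pull is pinched between the fingers (contact force between the fingers and door_c3 above 1 N and contact force between the fingers and door_c5 above 1 N).
It fails at once if the glass door is slammed (faster than 0.5 m/s) (velocity of joint door above 0.5 m/s).
It also fails if it takes over 38 s, if anything falls off the work surface, if the arm or the gripper's body presses on something with over 40 N, if the wrist force passes 120 N, or if a joint passes its speed limit or range.

## Robot

A 6-joint arm with a two-finger parallel gripper is mounted at the origin on the work surface. World frame = base frame: x ahead of the robot, y to its left, z up, the work surface at z = 0. Lengths are in m, angles in rad, forces in N, time in s.
With the tool pointing down it reaches from about 0.35 to 0.975 m from the base axis. Payload 4.9 kg.
Tool frame: the origin (TCP) lies between the finger pads; the fingertips stand 25 mm ahead of it and the grasp point (between the pads) lies 6 mm ahead of it (ctrl.tip_reach is the distance from the TCP to the fingertips, in m); z points along the fingers, y is the direction in which the jaws open and shut (so a half turn about z gives the same grasp; the last joint's range is limited). The gripper opens to 85 mm and grips with 20 to 120 N. Pads are 22 mm wide; open, the fingers measure 114 mm over their backs; the gripper's body (76 mm by 85 mm) begins 54 mm behind the grasp point. The pads swing forward as they close: fully open they stand 13 mm farther back than shut.
Start: joints at [-1.379, 0.053, 1.613, -0, 1.476, -0.119], TCP at [0.191, -0.595, 0.226] pointing down, gripper open.
Joint ranges: [-3.01, 3.01], [-1.01, 2.22], [0.06, 2.58], [-1.02, 4.17], [0.09, 2.62], [-3.14, 3.14]. Speed limits (rad/s): [2.57, 2.57, 3.14, 3.14, 3.14, 3.14].

## Interface

Orientations are given as a rotation vector (axis times angle).
In Python, from station import get_obs, get_image, camera_params, order, ctrl gives the robot as it stands.
- The arm moves only by the tool move_arm, never from a script. Its argument "deltas" is one flat list of numbers, 5 for each row, row after row: the opening, from -1 (shut) to 1 (fully open), so that 0 is half open, then the shift along the tool's x, y, z in m, then the turn about the tool's z in degrees. In form: [fingers, tx, ty, tz, turn, fingers, tx, ty, tz, turn, ...]. A call has 1 to 10 rows; each row is the pose to reach, as a shift and turn from the pose measured when the call began, along the tool's axes at that moment; what a row does not reach only later rows make up. A row lasts 1/10 s, in which the tool goes at most 50 mm and 8.59 degrees, less where a joint would pass 70% of its speed; a pose out of reach is approached as far as the arm can. A call with a gripper value outside its range is refused whole. The fingers move at their own pace and stop on an object; "force" is the grip in N (left out, the last holds). Time passes only in rows, so rows that repeat a pose let the fingers close. It gives the time, the measured TCP pose, the force and the opening at its end, in the units of the state.
- get_obs(): the state, without advancing time (a new reading comes with each control period).
- get_image(name): name is "scene" or "top" or "wrist"; returns the picture (420x560x3 uint8, red, green, blue); there is no depth.
- camera_params(name): a dict with "camera_matrix" (3x3 intrinsics, pixels), "extrinsics" (4x4, takes a point from camera to world coordinates); the wrist camera has in their place "tool_from_camera" (4x4, takes a point from camera to tool coordinates, whose origin is the TCP and whose axes are the flange's). Camera axes: x right, y up, looking along -z (the intrinsics and any distortion apply to the point x, -y, -z); pixel columns grow to the right and rows downward; lengths in m; the calibration is good to about 2 mm. A picture is of the moment at which its call begins: read the wrist's pose just before it. camera_params takes no time and is no camera call.
- order.finish_job(): hands the job in, once; it reports no verdict.
The state is a dict: "t": time; "q": joint angles; "dq": joint speeds; "effort": joint torques, N m; "tool_pos": TCP position; "tool_rot": TCP orientation; "contact_force": force on the tool from outside, world axes, zero at the start; "wrist_torque": the same for the moment, N m; "opening": finger opening in m.
Only numpy, scipy, OpenCV 4.12 (cv2) and the standard library are available. Lean on these libraries where they do the work, as an engineer would, in place of code of your own. Each camera call takes 0.05 s, during which the arm holds its last target. There are 200 camera calls.

## Working session

There is one attempt and no reset: what is moved stays moved. The work goes in short steps, Python scripts to look and compute and a tool call to move; the robot and the scene stay as the last step left them, time stands still between calls to the robot, and variables do not carry over. Pictures are saved under pics/ and viewed, about 8 in all and at most 12, crops included, and the job is handed in when it is done.

Besides the shell and the picture viewer there is one more tool, called after "Request:" as name(argument=value, ...) on one line, values as JSON. move_arm: Moves the arm, as the interface text tells. Its arguments: {"type":"object","properties":{"deltas":{"type":"array"},"force":{"type":"number"}},"required":["deltas"]}

```bash
mkdir -p pics; ls; python3 - <<'E'
from station import *
import cv2,numpy as np
print(get_obs())
for n in("scene","top"):
    cv2.imwrite(f"pics/{n}0.png",get_image(n)[:,:,::-1]); p=camera_params(n); print(n,np.round(p["camera_matrix"],1).tolist(),np.round(p["extrinsics"],4).tolist(),p.keys())
print(ctrl.tip_reach)
E
```

```text
pics
{'t': 0.0, 'q': array([-1.37899253e+00,  5.33435476e-02,  1.61431936e+00,  1.08967252e-05,
        1.47597102e+00, -1.18996861e-01]), 'dq': array([-0.00074946,  0.00101772, -0.00149966, -0.00055892,  0.00042632,
       -0.00111643]), 'effort': array([ 1.18922115e-03, -3.93677008e+01, -3.70177031e+01, -2.54681345e-04,
        6.94888717e-03,  7.45317152e-06]), 'tool_pos': array([ 0.19102119, -0.59442477,  0.22465612]), 'tool_rot': array([-3.10171988e+00, -4.85924537e-01,  9.96078427e-05]), 'contact_force': array([ 0.48895103, -0.56148737,  0.24201815]), 'wrist_torque': array([0.08037087, 0.02060785, 0.0196639 ]), 'opening': 0.08540399996592679}
scene [[417.3, 0.0, 273.6], [0.0, 417.3, 211.3], [0.0, 0.0, 1.0]] [[-0.9994, -0.0239, 0.0252, 0.5798], [0.0337, -0.8444, 0.5347, 0.456], [0.0086, 0.5352, 0.8447, 0.9295], [0.0, 0.0, 0.0, 1.0]] dict_keys(['camera_matrix', 'extrinsics'])
top [[432.1, 0.0, 282.0], [0.0, 432.1, 212.1], [0.0, 0.0, 1.0]] [[-0.0159, 0.9972, -0.0737, 0.5001], [-0.9993, -0.0184, -0.0335, -0.0093], [-0.0348, 0.0731, 0.9967, 0.9488], [0.0, 0.0, 0.0, 1.0]] dict_keys(['camera_matrix', 'extrinsics'])
0.025
```

View pics/scene0.png

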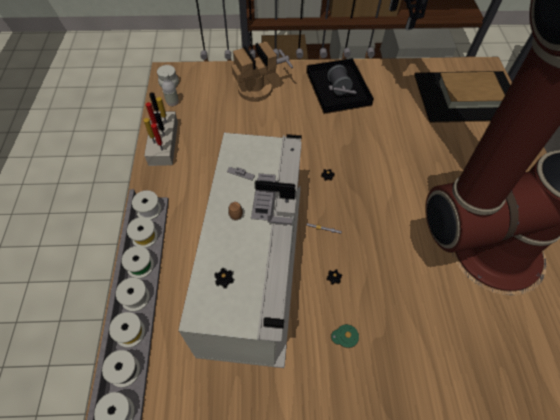

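View pics/top0.png

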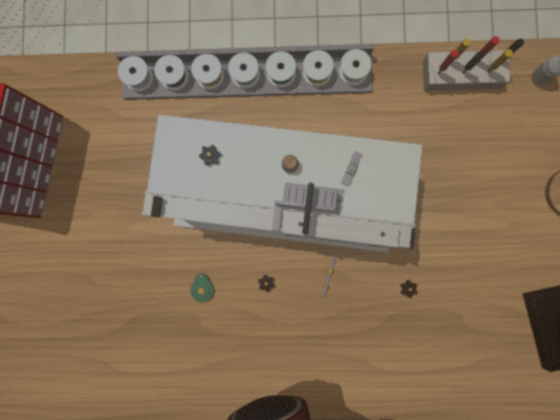

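The scene picture shows the cabinet, with the black pull at about (275,188) and the grey ribbed plate at (264,197). In the top picture the pull is at (308,208), the plate at (312,197), and the front edge runs from (150,205) to (410,237). Next I'll enlarge both.

```bash
python3 - <<'E'
import cv2,numpy as np
a=cv2.imread("pics/top0.png")[145:265,250:430]; b=cv2.imread("pics/scene0.png")[125:245,205:325]
cv2.imwrite("pics/topc.png",cv2.resize(a,None,fx=4.4,fy=4.4,interpolation=2)); cv2.imwrite("pics/scenec.png",cv2.resize(b,None,fx=5,fy=5,interpolation=2))
E
```

```text
(no output)
```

View pics/topc.png

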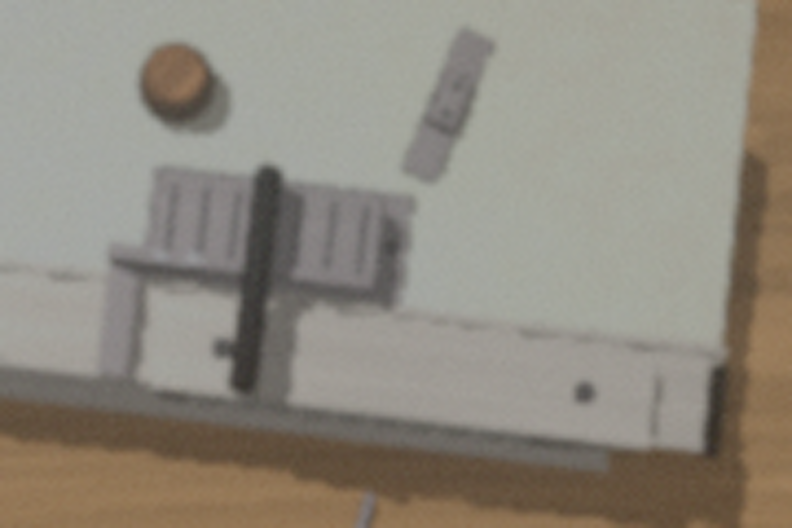

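View pics/scenec.png

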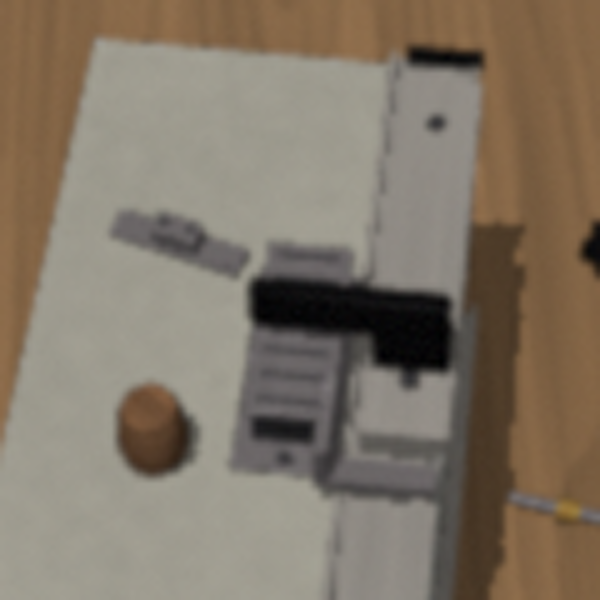

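```bash
cat > h.py <<'E'
import numpy as np
from station import *
def ray(n,u,v,z):
    p=camera_params(n);K=p["camera_matrix"];E=p["extrinsics"]
    d=E[:3,:3]@np.array([(u-K[0,2])/K[0,0],-(v-K[1,2])/K[1,1],-1]);o=E[:3,3]
    return o+d*(z-o[2])/d[2]
T=lambda x,y,z:ray("top",250+(x+.5)/4.4-.5,145+(y+.5)/4.4-.5,z)
S=lambda x,y,z:ray("scene",205+(x+.5)/5-.5,125+(y+.5)/5-.5,z)
E
python3 - <<'E'
from h import *
np.set_printoptions(precision=4,suppress=True)
P=lambda l,v:print(l,v[:2])
for l,x,y in[("B+",155,168),("B-",413,197),("F+",147,250),("F-",380,300)]:P("top plate "+l,T(x,y,.24))
for l,x,y in[("B+",232,468),("B-",268,243),("F+",322,475),("F-",352,250)]:P("sc plate "+l,S(x,y,.24))
for l,x,y in[("back-",283,172),("back+",257,168),("front-",256,390),("front+",232,388)]:P("top fin "+l,T(x,y,.27))
for l,x,y in[("back-",256,280),("front-",450,292)]:P("sc fin "+l,S(x,y,.27))
for l,x,y in[("B-",752,0),("F-",722,352)]:P("top cab "+l,T(x,y,.2))
P("top rail",T(100,262,.2))
P("rail back -",T(720,350,.21)); P("rail back +",T(0,265,.21))
for l,x,y in[("B-",97,40),("F-",395,62)]:P("sc cab "+l,S(x,y,.2))
a=ray("top",159,118,.2);b=ray("top",421,145,.2);P("cab back +",a);P("cab back -",b);d=a-b;print(np.linalg.norm(d),np.degrees(np.arctan2(-d[0],d[1])))
for l,x,y in[("cork",175,75),("foot",437,180)]:P(l,T(x,y,.23 if l=="cork" else .21))
P("head lead",T(143,330,.224)); P("tongue -y edge",T(137,330,.235));
E
```

```text
top plate B+ [0.601  0.0092]
top plate B- [ 0.5881 -0.0871]
top plate F+ [0.5702 0.0127]
top plate F- [ 0.5498 -0.0738]
sc plate B+ [0.6035 0.034 ]
sc plate B- [ 0.5881 -0.075 ]
sc plate F+ [0.5688 0.0382]
sc plate F- [ 0.5534 -0.0704]
top fin back- [ 0.5944 -0.0376]
top fin back+ [ 0.596  -0.0283]
top fin front- [ 0.5164 -0.0263]
top fin front+ [ 0.5172 -0.0178]
sc fin back- [ 0.5927 -0.0338]
sc fin front- [ 0.5169 -0.0259]
top cab B- [ 0.6687 -0.2269]
top cab F- [ 0.5298 -0.2099]
top rail [0.5697 0.0326]
rail back - [ 0.5302 -0.2065]
rail back + [0.5683 0.0712]
sc cab B- [ 0.6672 -0.2277]
sc cab F- [ 0.5279 -0.2104]
cab back + [0.728  0.2329]
cab back - [ 0.668  -0.2277]
0.46454652631750704 -7.409538395862722
cork [0.6381 0.0012]
foot [ 0.5983 -0.0999]
head lead [0.5411 0.0152]
tongue -y edge [0.5405 0.0171]
```

Request:
move_arm(deltas=[-1,0,0,-0.05,0,-1,0,0,-0.1,0,-1,0.04,-0.03,-0.115,-8,-1,0.08,-0.06,-0.115,-16,-1,0.12,-0.09,-0.115,-24,-1,0.16,-0.12,-0.115,-32,-1,0.2,-0.15,-0.115,-40,-1,0.24,-0.18,-0.115,-48,-1,0.28,-0.21,-0.115,-56,-1,0.32,-0.24,-0.115,-65], force=40)

```text
t: 1.1
tool_pos: [0.4218, -0.2681, 0.3399]
tool_rot: [-2.356, -2.075, -0.002]
contact_force: [0.7, 0.4, -0.1]
opening: 0.0002
```

Request:
move_arm(deltas=[-1,0.04,0.021,0,0,-1,0.08,0.042,0,0,-1,0.12,0.064,0,0,-1,0.16,0.086,0,0,-1,0.2,0.107,0,0,-1,0.23,0.1235,0,0,-1,0.23,0.1235,0.02,0,-1,0.23,0.1235,0.03,0,-1,0.23,0.1235,0.03,0])

```text
t: 2.0
tool_pos: [0.5721, -0.0554, 0.3072]
tool_rot: [-2.354, -2.072, 0.003]
contact_force: [-0.7, -0.5, 0.9]
opening: -0.0002
```

```bash
python3 - <<'E'
from station import *
import cv2,numpy as np
o=get_obs();print(o["tool_pos"],o["contact_force"])
a=get_image("scene")[:,:,::-1][125:245,205:325]; b=get_image("wrist")[:,:,::-1]
a=cv2.resize(a,(420,420),interpolation=2); b=cv2.resize(b,(380,285)); 
c=np.zeros((420,800,3),np.uint8); c[:,:420]=a; c[:285,420:]=b
cv2.imwrite("pics/c1.png",c)
E
```

```text
[ 0.57205812 -0.05541471  0.30720319] [-0.69708605 -0.50671622  0.91501772]
```

View pics/c1.png

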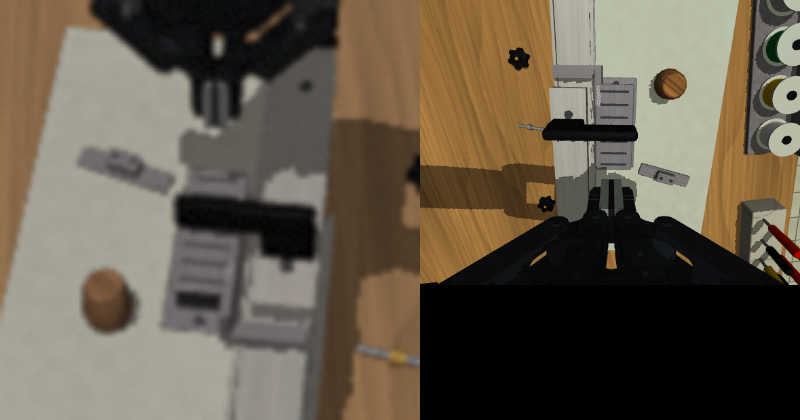

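The crop shows the shut fingertips at (213,120), on the -y side of the fin at (245,225). The wrist view shows the plate at (617,125) and the fin at (590,131). I'll check the positions with the wrist calibration.

```bash
python3 - <<'E'
from h import *
from scipy.spatial.transform import Rotation as R
np.set_printoptions(precision=4,suppress=True)
print("tip by scene",ray("scene",205+213/3.5,125+122/3.5,.282))
o=get_obs();p=camera_params("wrist");K=p["camera_matrix"];M=p["tool_from_camera"];Q=R.from_rotvec(o["tool_rot"]).as_matrix()
c=np.array([.5767,-.0308]);yc=np.array([.1285,.9917]);xc=np.array([.9917,-.1285])
def W(u,v,z):
    u=(u-420)*560/380;v=v*420/285
    d=Q@M[:3,:3]@np.array([(u-K[0,2])/K[0,0],-(v-K[1,2])/K[1,1],-1]);s=o["tool_pos"]+Q@M[:3,3]
    w=(s+d*(z-s[2])/d[2])[:2];return w,"rel plate xc,yc",(w-c)@xc,(w-c)@yc
for l,u,v,z in[("plate B+",636,78,.24),("B-",633,168,.24),("F+",602,80,.24),("F-",597,169,.24),("fin top - back",637,140,.27),("fin - front",545,138,.27),("foot near",640,168,.21),("cork",671,81,.236),("headlead",575,87,.224),("tongue -edge",575,80,.24)]:print(l,*W(u,v,z))
E
```

```text
tip by scene [ 0.5719 -0.0757  0.282 ]
plate B+ [0.6042 0.0119] rel plate xc,yc 0.02177606168710236 0.04585138027612804
B- [ 0.5929 -0.0758] rel plate xc,yc 0.02182255728433972 -0.04259148994803853
F+ [0.5736 0.0141] rel plate xc,yc -0.008829149498900847 0.044082625816659525
F- [ 0.5563 -0.0723] rel plate xc,yc -0.014930459907012032 -0.04374571569294942
fin top - back [ 0.5974 -0.0367] rel plate xc,yc 0.021296338927426953 -0.003150720247395856
fin - front [ 0.5207 -0.025 ] rel plate xc,yc -0.05624335462539255 -0.0014644879609543545
foot near [ 0.6023 -0.0908] rel plate xc,yc 0.03305138359340585 -0.056189317157542024
cork [0.6363 0.0049] rel plate xc,yc 0.05447256287550574 0.04303734300972723
headlead [0.5458 0.0101] rel plate xc,yc -0.035886115015847236 0.03656061016722909
tongue -edge [0.5495 0.0172] rel plate xc,yc -0.03318183790957757 0.04405761748029275
```

Request:
move_arm(deltas=[-1,0,0.003,0.015,0,-1,0,0.003,0.03,0,-1,0,0.003,0.035,0,-1,0,0.003,0.035,0])

```text
t: 2.5
tool_pos: [0.5749, -0.0564, 0.2728]
tool_rot: [-2.355, -2.071, 0.002]
contact_force: [0.2, -0.1, 0.7]
opening: 0.0002
```

```bash
python3 - <<'E'
from h import *
import cv2
o=get_obs();print(o["tool_pos"],o["contact_force"])
a=get_image("scene")[:,:,::-1][110:210,215:315]
cv2.imwrite("pics/c2.png",cv2.resize(a,(600,600),interpolation=2))
p=camera_params("scene");K=p["camera_matrix"];E=np.linalg.inv(p["extrinsics"])
for dx,dy,dz in[(0,0,-.025),(0,.011,-.025),(0,.011,-.0),(-.014,.011,-.025)]:
    q=E[:3]@np.r_[o["tool_pos"]+[dx,dy,dz],1];u=K[0,0]*q[0]/-q[2]+K[0,2];v=K[1,1]*-q[1]/-q[2]+K[1,2];print((u-215)*6,(v-110)*6)
E
```

```text
[ 0.57491272 -0.0564278   0.2728183 ] [ 0.16133891 -0.05649036  0.67068077]
298.31989507975504 407.8099538609917
299.0450696920575 433.9682713769928
298.34010785290354 388.79148843108266
340.5557074817209 433.0506696277808
```

View pics/c2.png

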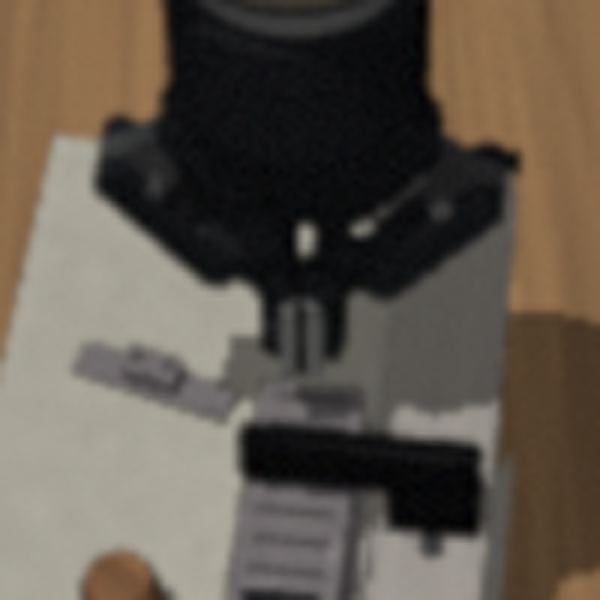

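```bash
python3 - <<'E'
from h import *
import cv2
p=camera_params("wrist");K=p["camera_matrix"];M=np.linalg.inv(p["tool_from_camera"])
print(np.round(p["tool_from_camera"],3))
for z in(-.01,0,.01,.025):
  for x in (-.011,.011):
    q=M[:3]@[x,0,z,1];print(z,x,K[0,0]*q[0]/-q[2]+K[0,2],K[1,1]*-q[1]/-q[2]+K[1,2])
a=get_image("wrist")[:,:,::-1]
cv2.imwrite("pics/w2.png",a)
E
```

```text
[[ 0.     0.947  0.32   0.082]
 [ 1.     0.    -0.001 -0.   ]
 [-0.001  0.32  -0.947 -0.148]
 [ 0.     0.     0.     1.   ]]
-0.01 -0.011 281.78228602012257 307.04014089714195
-0.01 0.011 281.8024808493064 264.62166619188133
0 -0.011 281.73798342799086 295.27276896755404
0 0.011 281.75508216169186 254.81584660876715
0.01 -0.011 281.69836710201014 284.7501331607785
0.01 0.011 281.7129025127551 246.0897394448531
0.025 -0.011 281.6462223794438 270.8997845676794
0.025 0.011 281.6576769571584 234.66470086653163
```

View pics/w2.png

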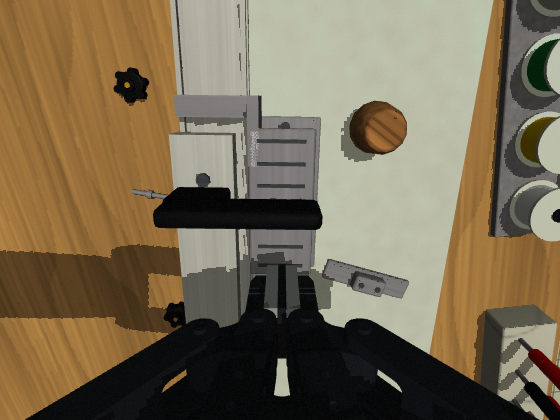

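The fingertip shows at about (281,262) in the wrist picture, where I predicted about (281,235). That suggests the tip sits higher than the stated 25 mm, so I'll probe gently by force.

Request:
move_arm(deltas=[-1,0,0,0.004,0,-1,0,0,0.007,0,-1,0,0,0.01,0,-1,0,0,0.01,0])

```text
t: 3.0
tool_pos: [0.5755, -0.0564, 0.2643]
tool_rot: [-2.357, -2.073, 0.0]
contact_force: [0.9, -0.1, -0.4]
opening: -0.0
```

Request:
move_arm(deltas=[-1,0,0,0.003,0,-1,0,0,0.005,0,-1,0,0,0.005,0,-1,0,0,0.005,0])

```text
t: 3.4
tool_pos: [0.5755, -0.0564, 0.2592]
tool_rot: [-2.356, -2.072, 0.0]
contact_force: [-0.3, 0.0, -0.0]
opening: 0.0001
```

Request:
move_arm(deltas=[-1,0,0,0.003,0,-1,0,0,0.006,0,-1,0,0,0.008,0,-1,0,0,0.008,0])

```text
t: 3.8
tool_pos: [0.5752, -0.0563, 0.2505]
tool_rot: [-2.356, -2.072, 0.001]
contact_force: [0.6, 1.0, -0.2]
opening: 0.0004
```

```bash
python3 - <<'E'
from h import *
import cv2
o=get_obs();print(o["tool_pos"],o["contact_force"],o["wrist_torque"])
a=get_image("scene")[:,:,::-1][110:210,215:315]; b=get_image("wrist")[:,:,::-1][100:400,80:480]
c=np.zeros((400,800,3),np.uint8);c[:,:400]=cv2.resize(a,(400,400),interpolation=2);c[:300,400:]=b
cv2.imwrite("pics/c3.png",c)
E
```

```text
[ 0.5751794  -0.05627352  0.25052585] [ 0.57991354  0.96825159 -0.24771716] [-0.05674543 -0.00342391 -0.00654827]
```

View pics/c3.png

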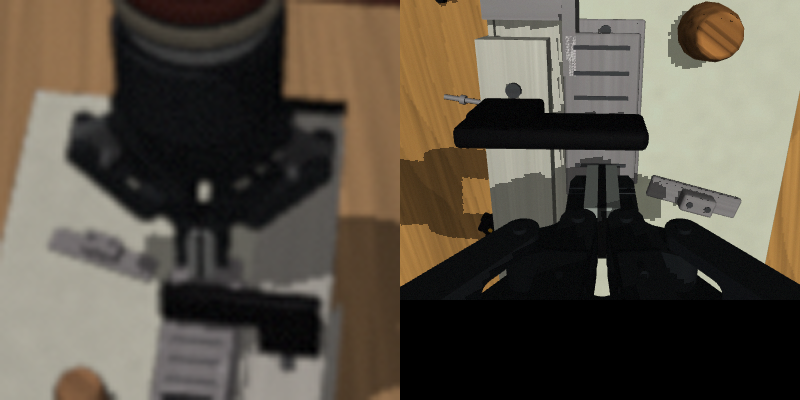

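Still no contact. The scene crop shows the tips at (200,278), just short of the fin's top edge, and the wrist crop shows them at (603,165). I'll keep descending.

Request:
move_arm(deltas=[-1,0,0,0.003,0,-1,0,0,0.006,0,-1,0,0,0.009,0,-1,0,0,0.009,0])

```text
t: 4.3
tool_pos: [0.575, -0.0562, 0.2412]
tool_rot: [-2.356, -2.072, 0.002]
contact_force: [-0.1, -0.0, -0.8]
opening: 0.0001
```

Request:
move_arm(deltas=[-1,0,0,0.003,0,-1,0,0,0.005,0,-1,0,0,0.006,0,-1,0,0,0.006,0])

```text
t: 4.7
tool_pos: [0.5749, -0.0562, 0.235]
tool_rot: [-2.355, -2.072, 0.002]
contact_force: [0.4, 0.1, 0.7]
opening: 0.0001
```

```bash
python3 - <<'E'
from h import *
import cv2
o=get_obs();print(o["tool_pos"],o["contact_force"],o["wrist_torque"])
a=get_image("scene")[:,:,::-1][140:210,230:300]; b=get_image("wrist")[:,:,::-1][140:340,180:380]
c=np.zeros((400,800,3),np.uint8);c[:,:400]=cv2.resize(a,(400,400),interpolation=2);c[:,400:]=cv2.resize(b,(400,400),interpolation=2)
cv2.imwrite("pics/c4.png",np.clip(c*1.4,0,255).astype(np.uint8))
E
```

```text
[ 0.57494067 -0.05616626  0.23500481] [0.41374646 0.09705876 0.67302973] [-0.00299056  0.01222133  0.02234631]
```

View pics/c4.png

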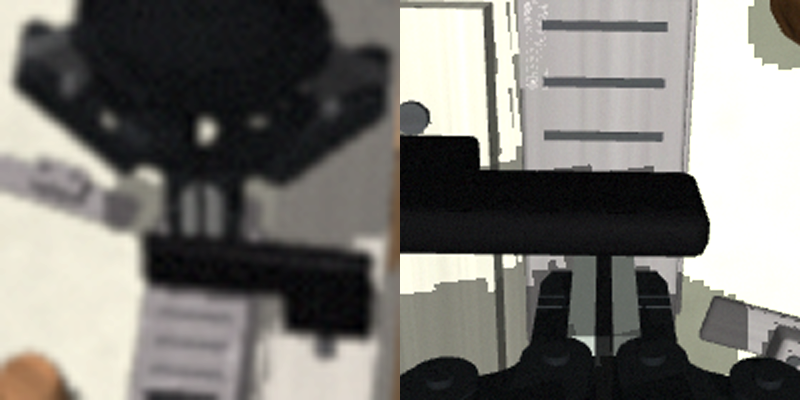

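The wrist crop shows the fin hiding the tips at (605,255). The tips aren't in contact yet, and all evidence says they sit about 8 mm above the TCP. I'll continue down.

Request:
move_arm(deltas=[-1,0,0,0.002,0,-1,0,0,0.004,0,-1,0,0,0.006,0,-1,0,0,0.006,0])

```text
t: 5.2
tool_pos: [0.5753, -0.0563, 0.2297]
tool_rot: [-2.356, -2.072, 0.001]
contact_force: [-0.3, 0.1, 4.0]
opening: 0.0001
```

Contact at 4 N, so the tip is about 8 mm above the TCP, as both cameras indicated. Full press should come at TCP z of about 0.220.

Request:
move_arm(deltas=[-1,0,0,0.003,0,-1,0,0,0.006,0,-1,0,0,0.009,0,-1,0,0,0.009,0])

```text
t: 5.6
tool_pos: [0.5754, -0.0563, 0.2226]
tool_rot: [-2.357, -2.073, 0.0]
contact_force: [-4.9, 0.9, 10.5]
opening: -0.0001
```

Request:
move_arm(deltas=[-1,0,0,0.002,0,-1,0.003,0,0.002,0,-1,0.006,0,0.002,0,-1,0.009,0,0.002,0])

```text
t: 6.0
tool_pos: [0.5776, -0.0496, 0.2226]
tool_rot: [2.357, 2.072, -0.002]
contact_force: [-0.3, -6.0, 8.1]
opening: 0.0002
```

Request:
move_arm(deltas=[-1,0.005,0,0.002,0,-1,0.009,0,0.002,0,-1,0.013,0,0.002,0,-1,0.017,0,0.002,0,-1,0.021,0,0.002,0])

```text
t: 6.5
tool_pos: [0.5814, -0.0314, 0.2226]
tool_rot: [2.354, 2.065, -0.004]
contact_force: [-1.0, -8.2, 8.4]
opening: -0.0001
```

Request:
move_arm(deltas=[-1,0.005,-0.001,0.002,0,-1,0.009,-0.002,0.002,0,-1,0.013,-0.003,0.002,0,-1,0.017,-0.003,0.002,0,-1,0.021,-0.003,0.002,0])

```text
t: 7.0
tool_pos: [0.5824, -0.0128, 0.2226]
tool_rot: [2.349, 2.059, -0.005]
contact_force: [-1.1, -7.5, 9.1]
opening: -0.0
```

```bash
python3 - <<'E'
from h import *
import cv2
o=get_obs();print(o["tool_pos"],o["contact_force"],o["wrist_torque"])
a=get_image("scene")[:,:,::-1][130:250,215:335]; b=get_image("top")[:,:,::-1][150:250,250:350]
c=np.zeros((400,800,3),np.uint8);c[:,:400]=cv2.resize(a,(400,400),interpolation=2);c[:,400:]=cv2.resize(b,(400,400),interpolation=2)
cv2.imwrite("pics/c5.png",np.clip(c*1.3,0,255).astype(np.uint8))
E
```

```text
[ 0.58244151 -0.01280493  0.22262224] [-1.13044924 -7.46348755  9.11976152] [-1.23070123  0.18449715  0.00919479]
```

View pics/c5.png

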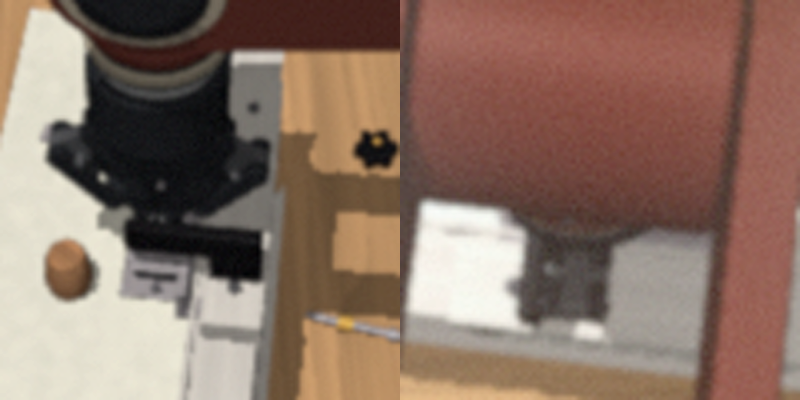

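The scene crop shows the fin at (195,240), moved clearly toward +y, and the head now lies over the tongue. The estimated door travel is about 0.056. I'll lift the fingertip off the plate and push on.

Request:
move_arm(deltas=[-1,0,0,-0.009,0,-1,0,0,-0.017,0,-1,0.005,0,-0.018,0,-1,0.015,0,-0.018,0,-1,0.027,0,-0.018,0,-1,0.04,0,-0.018,0,-1,0.053,0,-0.018,0,-1,0.066,0,-0.018,0,-1,0.079,0,-0.018,0,-1,0.09,0,-0.018,0])

```text
t: 8.1
tool_pos: [0.5946, 0.0774, 0.2397]
tool_rot: [2.348, 2.059, -0.004]
contact_force: [1.5, -4.8, 2.8]
opening: 0.0001
```

Request:
move_arm(deltas=[-1,0.01,0,0,0,-1,0.022,0,0,0,-1,0.034,0,0,0,-1,0.046,0,0,0,-1,0.058,0,0,0,-1,0.068,0,0,0,-1,0.075,0,0,0,-1,0.08,0,0,0,-1,0.084,0,0,0])

```text
t: 9.0
tool_pos: [0.6055, 0.161, 0.2384]
tool_rot: [2.348, 2.059, -0.005]
contact_force: [1.2, -4.7, 3.3]
opening: 0.0002
```

Request:
move_arm(deltas=[-1,0.002,0,-0.001,0,-1,0.004,0,-0.001,0,-1,0.006,0,-0.001,0,-1,0.008,0,-0.001,0,-1,0.01,0,-0.001,0])

```text
t: 9.5
tool_pos: [0.6057, 0.1671, 0.2386]
tool_rot: [2.346, 2.054, -0.019]
contact_force: [-4.4, -19.3, 3.4]
opening: 0.0002
```

Request:
move_arm(deltas=[-1,0.005,0,0,0,-1,0.006,0,0,0,-1,0.006,0,0,0])

```text
t: 9.8
tool_pos: [0.6056, 0.1667, 0.2387]
tool_rot: [2.344, 2.046, -0.038]
contact_force: [-5.2, -21.6, 5.4]
opening: -0.0001
```

Firmly on the stop: 20 N and no further movement. Now I'll back off and rise.

Request:
move_arm(deltas=[-1,-0.004,0,0,0,-1,-0.012,0,0,0,-1,-0.02,0,-0.005,0,-1,-0.02,0,-0.05,0,-1,-0.02,0,-0.09,0,-1,-0.07,0,-0.11,0,-1,-0.12,0,-0.11,0,-1,-0.17,0,-0.11,0,-1,-0.22,0,-0.11,0,-1,-0.27,0,-0.11,0])

```text
t: 10.8
tool_pos: [0.5688, -0.094, 0.3594]
tool_rot: [2.343, 2.047, -0.035]
contact_force: [1.3, -0.2, 0.2]
opening: 0.0006
```

Request:
move_arm(deltas=[-1,-0.05,-0.03,0,0,-1,-0.1,-0.06,0,0,-1,-0.15,-0.1,0,0,-1,-0.2,-0.15,0,0,-1,-0.2,-0.15,0,0,-1,-0.2,-0.15,0,0])

```text
t: 11.4
tool_pos: [0.3901, -0.2747, 0.3665]
tool_rot: [2.348, 2.038, -0.036]
contact_force: [0.0, -0.1, -0.5]
opening: 0.0003
```

```bash
python3 - <<'E'
from h import *
import cv2
o=get_obs();print(o["t"],o["tool_pos"],o["contact_force"])
a=get_image("scene")[:,:,::-1][120:380,180:380]; b=get_image("top")[:,:,::-1][110:310,130:430]
c=np.zeros((598,800,3),np.uint8);c[:520,:400]=cv2.resize(a,(400,520),interpolation=2);c[:267,400:]=cv2.resize(b,(400,267),interpolation=2)
d=get_image("top")[:,:,::-1][170:250,140:350]; c[300:452,400:]=cv2.resize(d,(400,152),interpolation=2)
cv2.imwrite("pics/c6.png",c)
E
```

```text
11.4 [ 0.39008968 -0.2746682   0.36647599] [ 0.03699372 -0.08690767 -0.49291432]
```

View pics/c6.png

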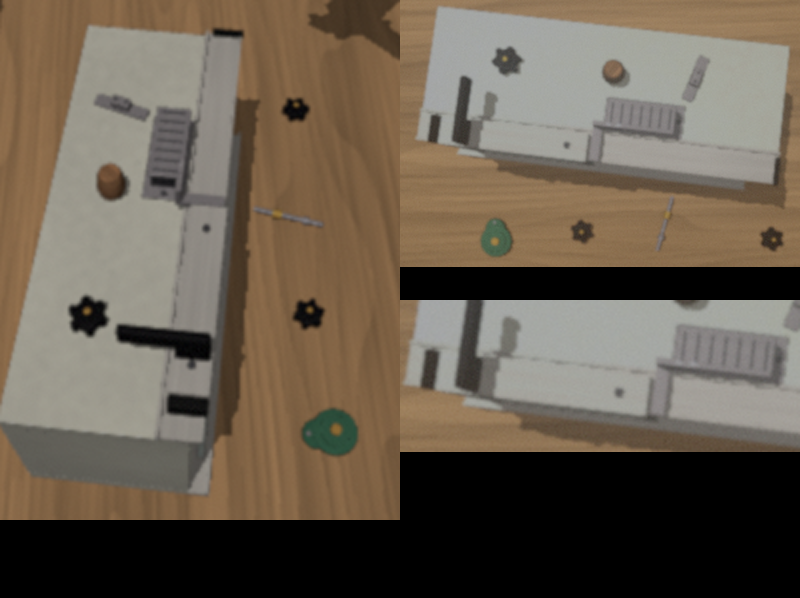

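The picture shows the fin shut at the far end, at (165,335). The tongue stands behind the head's trailing end at (205,198), and all seven loose parts appear unmoved. One numeric check before handing in.

```bash
python3 - <<'E'
from h import *
import cv2
t0=T(268,170,.27);t1=ray("top",130+64/1.333,110+79/1.333,.27);s0=S(256,280,.27);s1=ray("scene",180+118/2,120+328/2,.27)
print("travel since start",np.linalg.norm(t1-t0),np.linalg.norm(s1-s0))
a=cv2.cvtColor(cv2.imread("pics/scene0.png"),6);b=cv2.cvtColor(get_image("scene"),7)
# image shift of patches: plate's -y half (catch height), and parts
for n,(x,y,w) in dict(plate=(256,195,18),cork=(228,203,14),foot=(228,166,24),knob2=(212,266,24),knob1=(326,268,18),knob0=(319,166,18),side=(332,324,28),shaft=(308,222,34)).items():
    if n=="plate": x,y,w=253,204,16
    r=cv2.matchTemplate(b[y-8:y+w+8,x-8:x+w+8],a[y:y+w,x:x+w],5);_,m,_,l=cv2.minMaxLoc(r);print(n,round(m,2),l[0]-8,l[1]-8)
E
```

```text
travel since start 0.21302925141045878 0.21760317535464194
plate 1.0 0 0
cork 1.0 0 0
foot 1.0 0 0
knob2 1.0 0 0
knob1 1.0 0 0
knob0 1.0 0 0
side 1.0 0 0
shaft 0.98 0 0
```

```bash
python3 -c "
from station import order
print(order.finish_job())"
```

```text
the job is handed in; nothing more can be done
None
```

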